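Set the selector, pull the sprung handle to the mark and hold

ROBOT

A 6-joint arm with a two-finger parallel gripper is mounted at the origin on a cart in front of the work surface, level with it; the furniture and walls round the work are solid. World frame = base frame: x ahead of the robot, y to its left, z up, the work surface at z = 0. Lengths are in m, angles in rad, forces in N, time in s.
With the tool pointing down it reaches from about 0.35 to 0.775 m from the base axis. Payload 7.3 kg.
Tool frame: the origin (TCP) lies on the mounting face of the last link; the fingertips stand 178 mm ahead of it and the grasp point (between the pads) lies 159 mm ahead of it (robot.tcp_to_tips is the distance from the TCP to the fingertips, in m); z points along the fingers, y is the direction in which the jaws open and shut (so a half turn about z gives the same grasp; the last joint's range is limited). The gripper opens to 92 mm and grips with 3 to 60 N. Pads are 19 mm wide; open, the fingers measure 130 mm over their backs; the gripper's body (75 mm by 190 mm) begins 47 mm behind the grasp point.
Start: joints at [-1.41, 0.342, 1.524, -0, 1.275, -0.146], TCP at [0.159, -0.5, 0.405] pointing down, gripper open.
Joint ranges: [-2.53, 2.53], [-0.77, 2.02], [0.04, 2.7], [-1, 4.14], [0.28, 2.66], [-3.11, 3.11]. Speed limits (rad/s): [2.57, 2.57, 3.14, 3.14, 3.14, 3.14].

INTERFACE

Orientations are given as [roll, pitch, yaw] about the fixed x, y, z axes, in that order (R = Rz(yaw) Ry(pitch) Rx(roll)).
In Python, from cell import robot, viewer gives the robot as it stands.
- The arm moves only by the shell command python3 -m creep 'ROWS' [OPENING] [FORCE]. ROWS is JSON, a list that holds one entry, the list of rows, each a list of 6 numbers: the shift along the world's x, y, z in mm, then the turn, a rotation vector about the world's x, y, z in degrees. A call has 1 to 5 rows; each row shifts and turns the pose as measured when the row begins; what a row does not reach is not made up. A row lasts 1/12 s, in which the tool goes at most 41.7 mm and 7.16 degrees, less where a joint would pass 70% of its speed; a pose out of reach is approached as far as the arm can. A call with a gripper value outside its range is refused whole. OPENING is the closure, from -1 (fully open) to 1 (shut), set as the call begins (- or left out, the last holds). The fingers move at their own pace and stop on an object; FORCE is the grip in N (left out, the last holds). Time passes only in rows, so rows that do not move let the fingers close. It gives the time, the measured TCP pose, the force and the opening at its end, in the units of the state.
- robot.observe(): the state, without advancing time (a new reading comes with each control period).
- viewer.read_camera(name): name is "scene" or "top" or "wrist"; returns the picture (480x640x3 uint8, blue, green, red); there is no depth.
- viewer.camera_model(name): a dict with "fx", "fy", "cx", "cy" (pixels), "pose" (4x4, takes a point from camera to world coordinates); the wrist camera has in their place "mount" (4x4, takes a point from camera to tool coordinates, whose origin is the TCP and whose axes are the flange's). Camera axes: x right, y up, looking along -z (the intrinsics and any distortion apply to the point x, -y, -z); pixel columns grow to the right and rows downward; lengths in m; the calibration is good to about 2 mm. A picture is of the moment at which its call begins: read the wrist's pose just before it. camera_model takes no time and is no camera call.
- robot.hand_in(): hands the job in, once; it reports no verdict.
The state is a dict: "time": time; "qpos": joint angles; "qvel": joint speeds; "joint_efforts": joint torques, N m; "tool_pos": TCP position; "tool_rot": TCP orientation; "contact_force": force on the tool from outside, world axes, zero at the start; "torque": the same for the moment, N m; "opening": finger opening in m.
Only numpy, scipy, OpenCV 4.12 (cv2) and the standard library are available. Lean on these libraries where they do the work, as an engineer would, in place of code of your own. Each camera call takes 0.05 s, during which the arm holds its last target. There are 200 camera calls.

TASK

On the spring pull stand, first turn the selector knob until its nose points at the tall pin. Then pull the black sprung handle out towards the robot until its pointer stands level with the index of the clip on the scale, never more than about a centimetre past it, and keep it there for the reading: finish while still holding the handle at the mark. Leave the other things on the worktop where they lie.

Things in the scene. Friction and masses are not known exactly. Their poses are not given: they have to be found in the camera images.
- pull_stand: the stand: an aluminium plate 300 x 250 x 12 mm, fixed to the worktop. Origin: centre of its underside; x points away from the robot's side of the stand, y to the left, z up. The selector is on its left half, the sprung handle and scale on its right half. A steel spring barrel (top 43 mm above the worktop) lies behind the handle, beginning 44 mm behind the middle of the unpulled handle
- selector_grip (a point): centre of the selector's grip bar, on the knob's upright axis, 60 mm above the worktop. Site x axis: along the bar, away from the nose; z up. The bar is 44 mm long, 14 mm thick, from 34 to 72 mm above the worktop
- selector_nose (a point): tip of the nose of the selector's round skirt, which shows where the selector points, 38 mm from the knob's axis, 30 mm above the worktop; the nose points along the point's -x
- selector (a joint): angle of the selector knob, rad, counterclockwise from above positive; it starts at 0, where the nose points along the stand's -x. Detents every 0.6 rad at -1.2, -0.6, 0, 0.6 and 1.2, end stops at +-1.35; turning takes about 0.06 N m. Let go within 0.2 rad of a detent, it springs into it
- tall_pin: the tall index pin, 12 mm thick and 22 mm high, standing on the plate (top 34 mm above the worktop) 50 mm from the selector's axis, opposite one of the four detents other than 0. Origin: centre of its foot
- short_pin_1: short index pin, 8 mm thick and 5 mm high, at another detent. Origin: centre of its foot
- short_pin_2: as short_pin_1
- short_pin_3: as short_pin_1
- handle_grip (a point): grip point of the sprung handle: centre of its upright black grip plate, 70 mm above the worktop. The plate is 16 mm thick along the pull (point x axis), 50 mm wide across it (point y), and its free upper part reaches from 40 to 84 mm above the worktop; pinch it from above across its thickness
- draw_handle (a joint): how far the handle is pulled out, m: 0 is home, 0.10 the end stop; it moves along the stand's -x. A spring pulls it home with 2.7 N plus 90 N per m of pull (about 11 N at most), so it runs back if let go
- pointer_tip (a point): tip of the handle's thin pointer, which sticks out to the right (stand's -y) towards the scale, 33 mm above the worktop, level along the pull with the middle of the grip plate
- mark_clip: dark steel saddle clip 12 mm wide on the scale bar, right of the handle, set 45 to 88 mm of pull away from the home pointer; it is fixed. Origin: on the plate under the middle of the clip; its axes are the stand's
- mark_tip (a point): tip of the clip's thin index, which points left at the path of the pointer, 34 mm above the worktop; the pointer is at the mark when both tips have the same x in the stand's frame. Its axes are the stand's
- weight_200g: loose round check weight, 28 mm thick, 46 mm high, to be left alone. Origin: centre of its underside
- jaw_insert_1: loose grooved steel jaw insert, 25 x 50 x 13 mm, to be left alone. Origin: centre of its underside
- screwdriver: loose screwdriver with orange handle, 202 mm long, 26 mm high, to be left alone. Origin: centre of its underside

How it is judged:
On the way:
1. the selector points at the tall pin while the handle is still home (y of tall_pin in the frame of selector_nose between -0.006 and 0.006 m and x of tall_pin in the frame of selector_nose below 0 m and value of joint draw_handle below 0.012 m), for 0.2 s.
At the end, for the whole second after the job is handed in: the selector's nose points at the tall pin (pin's centre within 6 mm of the nose's line), the handle's pointer stands within 4 mm of the clip's index along the pull and keeps still, and the fingers hold the handle there (y of tall_pin in the frame of selector_nose between -0.006 and 0.006 m and x of tall_pin in the frame of selector_nose below 0 m and x of pointer_tip in the frame of mark_tip between -0.004 and 0.004 m and contact force between the fingers and draw_handle above 2 N and velocity of joint draw_handle between -0.01 and 0.01 m/s); the arm keeps its last pose, push and grip.
It fails at once if the handle is pulled (over 12 mm) while the selector does not point at the tall pin (value of joint draw_handle above 0.012 m and not (y of tall_pin in the frame of selector_nose between -0.006 and 0.006 m and x of tall_pin in the frame of selector_nose below 0 m)).
It fails at once if the pointer is pulled more than 13 mm past the mark (x of pointer_tip in the frame of mark_tip below -0.013 m).
It fails at once if a bystander is moved more than 20 mm (distance of any of weight_200g, jaw_insert_1, screwdriver from where it was at the start of the episode above 0.02 m).
It also fails if it takes over 43 s, if anything falls off the work surface, if the arm or the gripper's body presses on something with over 40 N, if the wrist force passes 120 N, or if a joint passes its speed limit or range.

## Working session

There is one attempt and no reset: what is moved stays moved. The work goes in short steps, Python scripts to look and compute and a shell command to move; the robot and the scene stay as the last step left them, time stands still between calls to the robot, and variables do not carry over. Pictures are saved under pics/ and viewed, about 8 in all and at most 12, crops included, and the job is handed in when it is done.

```bash
mkdir -p pics; ls; cat > h.py <<'E'
import numpy as np, cv2
from cell import robot, viewer
from scipy.spatial.transform import Rotation as R
def cam(name):
    m=viewer.camera_model(name)
    if 'pose' in m: P=np.array(m['pose'])
    else:
        s=robot.observe(); T=np.eye(4); T[:3,:3]=R.from_euler('xyz',s['tool_rot']).as_matrix(); T[:3,3]=s['tool_pos']
        P=T@np.array(m['mount'])
    return m,P
def ray(m,P,u,v):
    K=np.array([[m['fx'],0,m['cx']],[0,m['fy'],m['cy']],[0,0,1.]])
    d=np.array(m.get('distortion',np.zeros(5)),float)
    x,y=cv2.undistortPoints(np.array([[[u,v]]],float),K,d)[0,0]
    return P[:3,3],P[:3,:3]@np.array([x,-y,-1])
def plane(m,P,u,v,z):
    o,d=ray(m,P,u,v); return o+d*(z-o[2])/d[2]
def tri(r1,r2):
    (o1,d1),(o2,d2)=r1,r2
    d1=d1/np.linalg.norm(d1);d2=d2/np.linalg.norm(d2)
    s=np.linalg.lstsq(np.c_[d1,-d2],o2-o1,rcond=None)[0]
    a,b=o1+d1*s[0],o2+d2*s[1]; return (a+b)/2,np.linalg.norm(a-b)
def proj(m,P,X):
    c=P[:3,:3].T@(np.array(X)-P[:3,3]); return m['cx']+m['fx']*c[0]/-c[2], m['cy']-m['fy']*c[1]/-c[2]
E
python3 - <<'E'
from h import *
for n in ('top','scene'):
    cv2.imwrite(f'pics/{n}0.png',viewer.read_camera(n)); m=viewer.camera_model(n); print(n,{k:(np.round(v,3).tolist() if not isinstance(v,str) else v) for k,v in m.items()})
m=viewer.camera_model('wrist'); print({k:np.round(v,3).tolist() for k,v in m.items()})
print(robot.observe())
E
```

```text
pics
top {'fx': 583.186, 'fy': 583.186, 'cx': 321.926, 'cy': 244.919, 'pose': [[-0.028, 0.992, -0.121, 0.338], [-1.0, -0.027, 0.012, 0.052], [0.008, 0.121, 0.993, 1.177], [0.0, 0.0, 0.0, 1.0]]}
scene {'fx': 474.855, 'fy': 474.855, 'cx': 323.949, 'cy': 245.103, 'pose': [[-0.88, 0.256, -0.4, 0.132], [-0.475, -0.473, 0.742, 0.688], [0.001, 0.843, 0.537, 0.542], [0.0, 0.0, 0.0, 1.0]]}
{'fx': 399.981, 'fy': 399.981, 'cx': 313.069, 'cy': 240.982, 'mount': [[0.0, 0.953, 0.302, 0.083], [1.0, -0.0, 0.0, 0.0], [0.0, 0.302, -0.953, 0.019], [0.0, 0.0, 0.0, 1.0]]}
{'time': 0.1, 'qpos': array([-1.41000662e+00,  3.42630981e-01,  1.52490232e+00, -8.59961314e-06,
        1.27538342e+00, -1.46016526e-01]), 'qvel': array([-9.05555725e-04, -1.34593318e-03, -1.27046314e-03,  9.97930023e-04,
       -6.46991551e-05,  6.23013964e-04]), 'joint_efforts': array([ 1.34990158e-03, -4.32004774e+01, -2.44694012e+01,  7.18342792e-02,
        5.26452914e-02, -5.88315197e-05]), 'tool_pos': array([ 0.15855118, -0.50036427,  0.40413244]), 'tool_rot': array([-3.14028148e+00, -1.84513164e-04,  3.06808622e-01]), 'contact_force': array([ 0.24206872, -0.42784697,  1.05122332]), 'torque': array([-0.06938021, -0.00190454,  0.04668862]), 'opening': 0.0920783653613842}
```

View pics/top0.png

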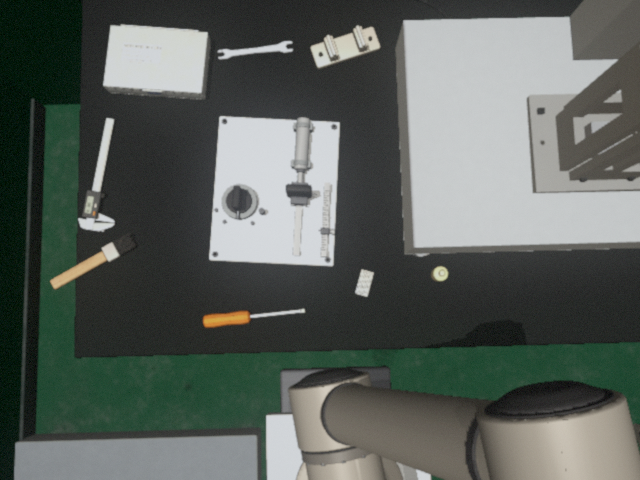

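View pics/scene0.png

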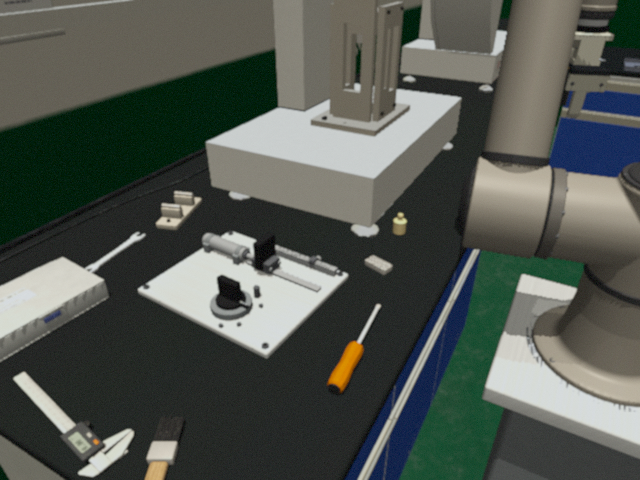

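The top view shows the stand with corners near (220,117), (340,122), (333,265) and (209,261). The knob is at about (240,201), the tall pin at (263,211), which suggests the +1.2 detent, and the handle at (298,190). The clip is near (327,231). In the scene view the knob bar is at (230,290), the pin at (257,292) and the handle at (265,252).

```bash
python3 - <<'E'
from h import *
im=cv2.imread('pics/top0.png'); m,P=cam('top'); ms,Ps=cam('scene')
g=cv2.cvtColor(im,cv2.COLOR_BGR2GRAY); k=np.zeros_like(g); k[105:275,200:350]=(g[105:275,200:350]>150)*255
c=max(cv2.findContours(k,0,2)[0],key=cv2.contourArea)
box=cv2.boxPoints(cv2.minAreaRect(cv2.convexHull(c)))
q=cv2.approxPolyDP(cv2.convexHull(c),8,True)[:,0]; W=np.array([plane(m,P,u,v,.012) for u,v in q]); print(q.tolist(),W.round(4).tolist(),'sides',np.linalg.norm(W-np.roll(W,-1,0),axis=1).round(3))
for n,a,b in (('bar top',(238,195),(231,281)),('pin top',(263,210),(257,289)),('handle top',(298,187),(265,240))):
    print(n,tri(ray(m,P,*a),ray(ms,Ps,*b)))
for n,a,z in (('pin',(263,210),.034),('bar',(239,200),.06),('handle',(298,189),.07),('clip',(327,231),.034)): print(n,plane(m,P,*a,z).round(4))
big=cv2.resize(np.hstack([im[170:270,200:345]]),None,fx=5.5,fy=5.5,interpolation=cv2.INTER_CUBIC); cv2.imwrite('pics/crop.png',big)
E
```

```text
[[220, 116], [339, 123], [332, 265], [209, 258]] [[0.754, 0.2414, 0.012], [0.7329, -0.004, 0.012], [0.4391, 0.0193, 0.012], [0.4598, 0.2654, 0.012]] sides [0.246 0.295 0.247 0.295]
bar top (array([0.5748805 , 0.19857592, 0.06213575]), np.float64(0.002926131574772886))
pin top (array([0.55322011, 0.15511735, 0.02309189]), np.float64(0.0015155074591152711))
handle top (array([0.58467391, 0.08140774, 0.07630592]), np.float64(0.002540072356160554))
pin [0.5505 0.1538 0.034 ]
bar [0.5667 0.1978 0.06  ]
handle [0.5833 0.0823 0.07  ]
clip [0.505  0.0278 0.034 ]
```

View pics/crop.png

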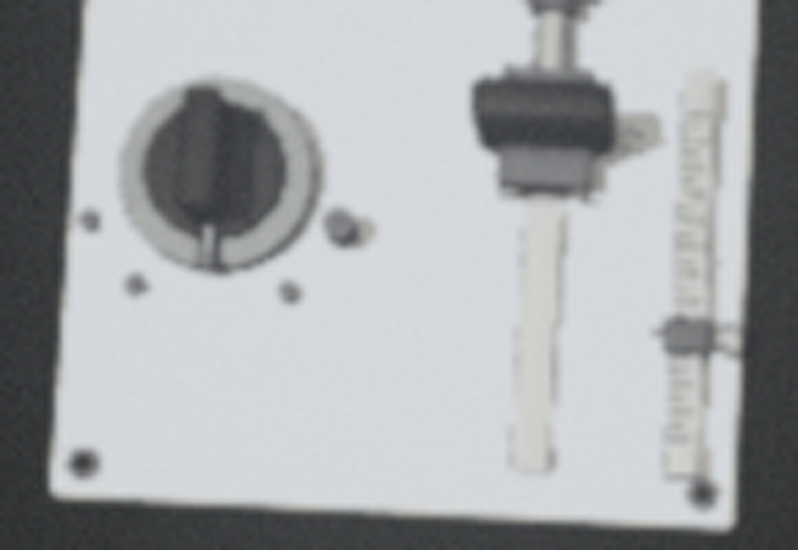

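The crop shows the tall pin at the lower right of the knob and the handle at home. The clip index is at crop (660,333). Stand yaw is about -0.082 rad and the pin's bearing fits the +1.2 detent, so I'm setting out.

```bash
python3 -m creep '[[[20,35,-2,0,0,-3],[20,35,-2,0,0,-3],[20,35,-2,0,0,-3],[20,35,-2,0,0,-3],[20,35,-2,0,0,-3]]]' -1 20
python3 -m creep '[[[20,35,-2,0,0,-3],[20,35,-2,0,0,-3],[20,35,-2,0,0,-3],[20,35,-2,0,0,0],[20,35,-2,0,0,0]]]'
python3 -m creep '[[[20,35,-2,0,0,0],[20,35,-2,0,0,0],[20,35,-2,0,0,0],[20,35,-2,0,0,0],[20,35,-2,0,0,0]]]'
```

```text
time: 0.52
tool_pos: [0.2571, -0.3246, 0.3909]
tool_rot: [-3.139, 0.002, 0.024]
contact_force: [0.6, -0.3, 1.3]
opening: 0.0918
time: 0.93
tool_pos: [0.3574, -0.1421, 0.3799]
tool_rot: [-3.138, 0.002, -0.148]
contact_force: [0.8, -0.6, 0.1]
opening: 0.0917
time: 1.35
tool_pos: [0.4575, 0.0406, 0.3694]
tool_rot: [-3.139, 0.003, -0.148]
contact_force: [-0.1, -1.5, 0.6]
opening: 0.0917
```

```bash
python3 -m creep '[[[20,35,-2,0,0,2],[20,35,-2,0,0,2],[20,35,-2,0,0,0],[22,30,-3,0,0,0],[0,0,0,0,0,0]]]'
python3 - <<'E'
from h import *
m,P=cam('wrist'); im=viewer.read_camera('wrist'); cv2.imwrite('pics/w1.png',im); np.save('w1.npy',P); print(robot.observe()['tool_pos'],P[:3,3])
E
```

```text
time: 1.77
tool_pos: [0.5418, 0.1874, 0.3574]
tool_rot: [-3.138, 0.005, -0.069]
contact_force: [-1.1, -0.8, 0.5]
opening: 0.092
[0.54048754 0.1857311  0.35734549] [0.62425898 0.1815176  0.33801469]
```

View pics/w1.png

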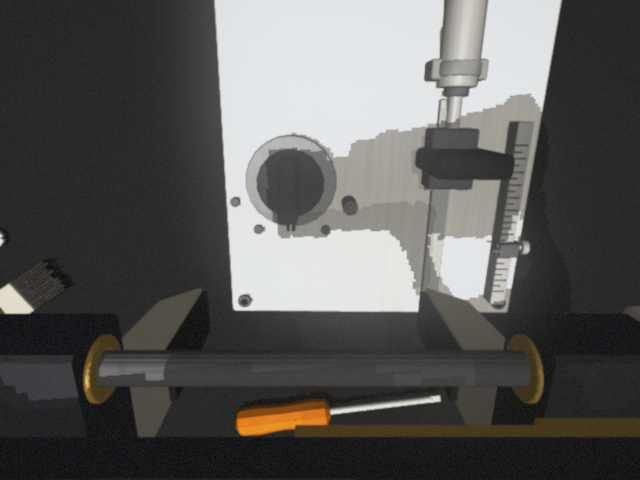

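The wrist view shows the knob centred at about (290,181), the tall pin top at (349,204), and the nose mark at (292,228). The handle plate spans (416–514, 150–180) and the clip index is near (497,247).

```bash
python3 - <<'E'
from h import *
m,P=cam('top'); mw=viewer.camera_model('wrist'); Pw=np.load('w1.npy')
for n,a,b,z in (('knob disc',(239.1,200),(290,181),.036),('pin top',(261.5,210.4),(349,203),.034),('clip index',(319.5,230.4),(497,247),.034),('nose',(238,215),(292,229),.03)):
    X,e=tri(ray(m,P,*a),ray(mw,Pw,*b)); print(n,X.round(4),round(e,4),'planes',plane(m,P,*a,z).round(4),plane(mw,Pw,*b,z).round(4))
# handle top corners
A=np.array([.58,.083]); 
for z in (.084,.04):
  for u,v in ((416,150),(514,150),(514,180),(416,180)): print(z,(u,v),plane(mw,Pw,u,v,z).round(4))
for u,v in ((472,78),(614,85),(608,150),(485,148)): print('top',plane(m,P,200+u/5.5,170+v/5.5,.084).round(4))
im=cv2.imread('pics/w1.png')
out=np.hstack([cv2.resize(im[120:240,400:530],None,fx=3.5,fy=3.5),cv2.resize(im[120:240,230:360],None,fx=2.6,fy=3.5)])
cv2.imwrite('pics/w1c.png',cv2.convertScaleAbs(out,alpha=1.6,beta=20))
E
```

```text
knob disc [0.5741 0.2035 0.0231] 0.0022 planes [0.5716 0.2007 0.036 ] [0.5759 0.2037 0.036 ]
pin top [0.5523 0.1584 0.0196] 0.0006 planes [0.5498 0.1568 0.034 ] [0.5555 0.1597 0.034 ]
clip index [0.5085 0.0414 0.028 ] 0.003 planes [0.5066 0.0426 0.034 ] [0.5116 0.043  0.034 ]
nose [0.5401 0.2036 0.0424] 0.0025 planes [0.5425 0.204  0.03  ] [0.5364 0.2058 0.03  ]
0.084 (416, 150) [0.5975 0.1204 0.084 ]
0.084 (514, 150) [0.5934 0.0598 0.084 ]
0.084 (514, 180) [0.5746 0.0582 0.084 ]
0.084 (416, 180) [0.5788 0.1202 0.084 ]
0.04 (416, 150) [0.5929 0.1098 0.04  ]
0.04 (514, 150) [0.5881 0.0388 0.04  ]
0.04 (514, 180) [0.566  0.0369 0.04  ]
0.04 (416, 180) [0.571  0.1096 0.04  ]
top [0.5902 0.105  0.084 ]
top [0.5864 0.0557 0.084 ]
top [0.5635 0.0584 0.084 ]
top [0.5653 0.101  0.084 ]
```

View pics/w1c.png

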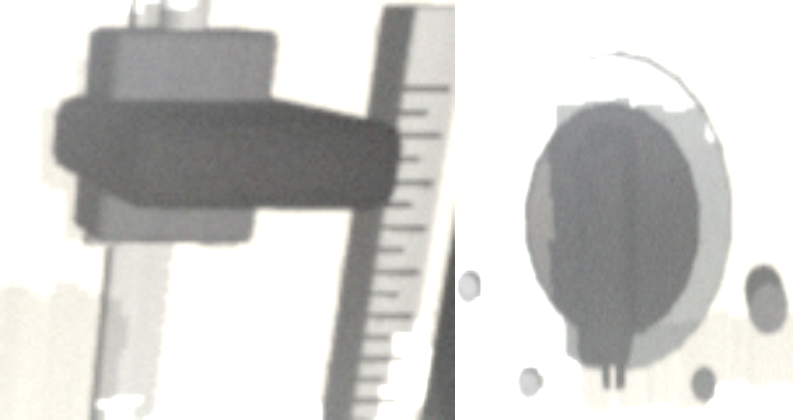

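```bash
python3 -m creep '[[[32,16,-18,0,0,-0.7],[0,0,-30,0,0,0],[0,0,-30,0,0,0],[0,0,-30,0,0,0],[0,0,-28,0,0,0]]]' -1 20
python3 - <<'E'
from h import *
print(robot.observe()['tool_pos'],robot.observe()['tool_rot'])
E
```

```text
time: 2.23
tool_pos: [0.5728, 0.2003, 0.223]
tool_rot: [-3.138, -0.004, -0.08]
contact_force: [0.2, 0.8, 0.0]
opening: 0.0919
[0.57279457 0.20031176 0.222959  ] [-3.13752082 -0.00402419 -0.08040767]
```

Close with a moderate force, watching the force for off-centre contact.

```bash
python3 -m creep '[[[1,2,-4,0,0,0],[0,0,0,0,0,0],[0,0,0,0,0,0],[0,0,0,0,0,0],[0,0,0,0,0,0]]]' 1 15
python3 -m creep '[[[0,0,0,0,0,0],[0,0,0,0,0,0],[0,0,0,0,0,0],[0,0,0,0,0,0],[0,0,0,0,0,0]]]'
```

```text
time: 2.65
tool_pos: [0.572, 0.1991, 0.2166]
tool_rot: [-3.141, 0.005, -0.083]
contact_force: [0.1, -0.2, -0.2]
opening: 0.0632
time: 3.07
tool_pos: [0.5733, 0.1993, 0.2223]
tool_rot: [-3.138, -0.004, -0.083]
contact_force: [0.1, 0.6, 0.7]
opening: 0.0294
```

```bash
python3 -m creep '[[[0,0,-2,0,0,0],[0,0,0,0,0,0],[0,0,0,0,0,0],[0,0,0,0,0,0],[0,0,0,0,0,0]]]'
```

```text
time: 3.48
tool_pos: [0.5734, 0.2026, 0.2205]
tool_rot: [-3.132, -0.007, -0.082]
contact_force: [-0.3, -0.5, 2.8]
opening: 0.014
```

Opening is 14 mm, which matches the bar. Now turning.

```bash
python3 -m creep '[[[0,0,0,0,0,5],[0,0,0,0,0,5],[0,0,0,0,0,5],[0,0,0,0,0,5],[0,0,0,0,0,5]]]'
python3 -m creep '[[[0,0,0,0,0,5],[0,0,0,0,0,5],[0,0,0,0,0,5],[0,0,0,0,0,5],[0,0,0,0,0,0]]]'
```

```text
time: 3.9
tool_pos: [0.5739, 0.2026, 0.2206]
tool_rot: [-3.131, -0.009, 0.369]
contact_force: [0.1, 1.8, 0.5]
opening: 0.0136
time: 4.32
tool_pos: [0.5743, 0.2028, 0.2205]
tool_rot: [-3.131, -0.011, 0.737]
contact_force: [0.1, 1.6, 1.5]
opening: 0.0139
```

Needs 0.38 rad more (about 22°).

```bash
python3 -m creep '[[[0,0,0,0,0,5.5],[0,0,0,0,0,5.5],[0,0,0,0,0,5.5],[0,0,0,0,0,5],[0,0,0,0,0,0]]]'
python3 -m creep '[[[0,0,0,0,0,0],[0,0,0,0,0,0]]]'
```

```text
time: 4.73
tool_pos: [0.5745, 0.2032, 0.2205]
tool_rot: [-3.131, -0.013, 1.115]
contact_force: [-1.6, 1.8, 1.5]
opening: 0.0136
time: 4.9
tool_pos: [0.5744, 0.2033, 0.2205]
tool_rot: [-3.131, -0.012, 1.107]
contact_force: [-0.3, 2.1, 2.2]
opening: 0.0136
```

```bash
python3 -m creep '[[[0,0,0,0,0,0],[0,0,0,0,0,0],[0,0,0,0,0,0],[0,0,0,0,0,0],[0,0,0,0,0,0]]]' -1
python3 -m creep '[[[0,0,20,0,0,0],[0,0,35,0,0,0],[0,0,35,0,0,0],[0,0,35,0,0,0],[0,-30,20,0,0,5]]]'
python3 -m creep '[[[0,-35,0,0,0,5],[0,-30,0,0,0,5],[0,-15,0,0,0,5],[0,0,0,0,0,2],[0,0,0,0,0,0]]]'
python3 -m creep '[[[0,0,0,0,0,0],[0,0,0,0,0,0]]]'
python3 - <<'E'
from h import *
m,P=cam('wrist'); im=viewer.read_camera('wrist'); cv2.imwrite('pics/w2.png',im); np.save('w2.npy',P); print(robot.observe()['tool_pos'],P[:3,3])
E
```

```text
time: 5.32
tool_pos: [0.5742, 0.2023, 0.2196]
tool_rot: [-3.129, -0.01, 1.099]
contact_force: [-0.3, -0.1, -0.5]
opening: 0.0428
time: 5.73
tool_pos: [0.5713, 0.1742, 0.3625]
tool_rot: [-3.117, -0.001, 1.186]
contact_force: [1.1, -0.2, -0.3]
opening: 0.076
time: 6.15
tool_pos: [0.5715, 0.0872, 0.3712]
tool_rot: [-3.131, -0.003, 1.498]
contact_force: [0.0, 0.8, 0.3]
opening: 0.0917
time: 6.32
tool_pos: [0.5715, 0.0869, 0.3713]
tool_rot: [-3.131, -0.003, 1.495]
contact_force: [-1.2, 0.1, 0.0]
opening: 0.0914
[0.57149424 0.08710645 0.37119554] [0.57800894 0.16872309 0.35258832]
```

View pics/w2.png

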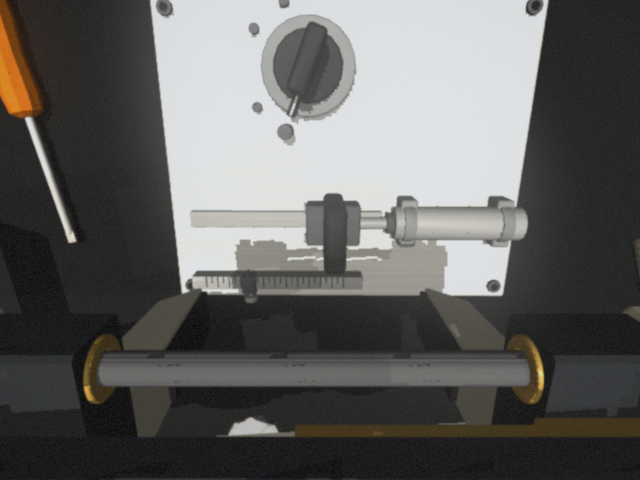

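The nose at (293,113) now points at the tall pin at (286,130) from the knob centre at (308,65). The handle plate is at column ~334 and the clip near (248,285). I'm zooming in on the handle and clip.

```bash
python3 - <<'E'
from h import *
im=cv2.imread('pics/w2.png'); c=cv2.resize(im[180:305,225:385],None,fx=4.75,fy=4.75,interpolation=cv2.INTER_CUBIC); cv2.imwrite('pics/w2c.png',cv2.convertScaleAbs(c,alpha=1.5,beta=20))
mw=viewer.camera_model('wrist');P=np.load('w2.npy'); m,Pt=cam('top')
for n,p in (('knob',(308,65)),('pin',(286,130)),('nose',(293,113))): print(n,plane(mw,P,*p,.034).round(4))
q=[plane(mw,P,*p,.012) for p in ((164,7),(535,6),(493,286))]; print(np.round(q,4))
E
```

```text
knob [0.5737 0.2046 0.034 ]
pin [0.5532 0.16   0.034 ]
nose [0.5597 0.172  0.034 ]
[[0.468  0.2557 0.012 ]
 [0.7464 0.2346 0.012 ]
 [0.7283 0.0072 0.012 ]]
```

View pics/w2c.png

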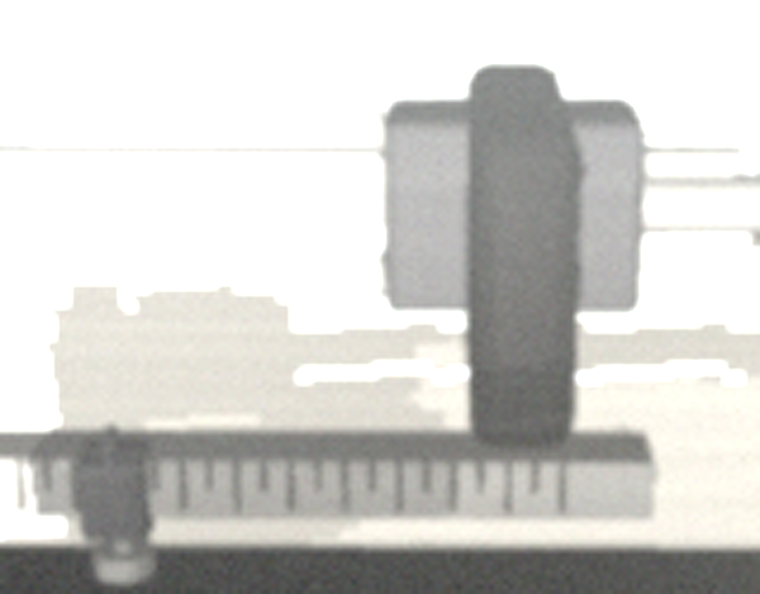

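The clip index tip is at crop (112,428). The grip plate's top end spans columns 472–572 (row ~400) and the carriage block spans 387–638.

```bash
python3 - <<'E'
from h import *
mw=viewer.camera_model('wrist');P=np.load('w2.npy'); m,Pt=cam('top')
a=-.081; Rs=np.array([[np.cos(a),np.sin(a)],[-np.sin(a),np.cos(a)]])
def W(cx,cy,z): return plane(mw,P,225+cx/4.75,180+cy/4.75,z)
for n,c,z in (('clip idx',(112,428),.034),('clip body',(113,480),.036),('plate topR',(522,400),.084),('plate top mid',(525,290),.084),('plate bottom L end',(510,70),.045),('carr L',(387,200),.04),('carr R',(638,200),.04)):
    X=W(*c,z); print(n,X.round(4),'stand',(Rs@X[:2]).round(4))
X=plane(m,Pt,200+660/5.5,170+333/5.5,.034); print('top idx',(Rs@X[:2]).round(4))
# top view plate: centre line of top face far+near edges
for p in ((545,88),(545,120)): X=plane(m,Pt,200+p[0]/5.5,170+p[1]/5.5,.084); print('top plate',X.round(4),(Rs@X[:2]).round(4))
X,e=tri(ray(m,Pt,200+613/5.5,170+100/5.5),ray(mw,P,225+522/4.75,180+440/4.75)); print('plate R top end tri',X.round(4),e)
E
```

```text
clip idx [0.5101 0.0474 0.034 ] stand [0.5046 0.0885]
clip body [0.5095 0.0381 0.036 ] stand [0.5047 0.0792]
plate topR [0.5831 0.0665 0.084 ] stand [0.5758 0.1134]
plate top mid [0.5846 0.0838 0.084 ] stand [0.5759 0.1308]
plate bottom L end [0.5854 0.1093 0.045 ] stand [0.5746 0.1563]
carr L [0.5633 0.0876 0.04  ] stand [0.5543 0.1329]
carr R [0.6058 0.0845 0.04  ] stand [0.5969 0.1332]
top idx [0.5012 0.0824]
top plate [0.586  0.0797 0.084 ] [0.5776 0.1268]
top plate [0.5747 0.0799 0.084 ] [0.5663 0.1262]
plate R top end tri [0.583  0.0563 0.0749] 0.0002469084594603257
```

Height check: the triangulated plate end is at z = 0.075, which agrees with the stated grip range. The needed pull is about 71 mm. Going down on the handle.

```bash
python3 -m creep '[[[12,-4,-10,0,0,0],[0,0,-35,0,0,0],[0,0,-35,0,0,0],[0,0,-35,0,0,0],[0,0,-22,0,0,0]]]' -1 40
python3 -m creep '[[[0,0,0,0,0,0],[0,0,0,0,0,0]]]'
```

```text
time: 6.78
tool_pos: [0.5851, 0.0867, 0.2362]
tool_rot: [3.136, -0.006, 1.495]
contact_force: [-0.3, 0.1, 0.6]
opening: 0.0917
time: 6.95
tool_pos: [0.5835, 0.088, 0.2307]
tool_rot: [-3.137, -0.005, 1.496]
contact_force: [1.1, -0.3, 0.9]
opening: 0.0919
```

```bash
python3 -m creep '[[[0,-4,0,0,0,0],[0,0,0,0,0,0],[0,0,0,0,0,0],[0,0,0,0,0,0],[0,0,0,0,0,0]]]' 1 40
python3 -m creep '[[[0,0,0,0,0,0],[0,0,0,0,0,0],[0,0,0,0,0,0],[0,0,0,0,0,0],[0,0,0,0,0,0]]]'
python3 -m creep '[[[0,0,0,0,0,0],[0,0,0,0,0,0],[0,0,0,0,0,0]]]'
```

```text
time: 7.37
tool_pos: [0.5852, 0.0846, 0.2369]
tool_rot: [3.137, -0.006, 1.496]
contact_force: [0.9, -0.7, 0.9]
opening: 0.0628
time: 7.78
tool_pos: [0.5857, 0.0846, 0.2393]
tool_rot: [3.133, -0.006, 1.496]
contact_force: [-0.6, 0.9, -0.2]
opening: 0.03
time: 8.03
tool_pos: [0.5837, 0.0848, 0.239]
tool_rot: [3.141, -0.005, 1.496]
contact_force: [2.9, -0.5, -0.3]
opening: 0.0158
```

Gripped, but the arm had drifted 8 mm high. I'll ease open, lower, and re-grip.

```bash
python3 -m creep '[[[0,0,0,0,0,0],[0,0,0,0,0,0],[0,0,-4,0,0,0],[0,0,-5,0,0,0],[0,0,0,0,0,0]]]' 0.4
python3 -m creep '[[[0,0,0,0,0,0],[0,0,0,0,0,0],[0,0,0,0,0,0],[0,0,0,0,0,0],[0,0,0,0,0,0]]]' 1 40
python3 -m creep '[[[0,0,0,0,0,0],[0,0,0,0,0,0],[0,0,0,0,0,0]]]'
```

```text
time: 8.45
tool_pos: [0.584, 0.0848, 0.229]
tool_rot: [3.14, -0.006, 1.496]
contact_force: [-0.7, 0.3, -0.5]
opening: 0.0275
time: 8.87
tool_pos: [0.5839, 0.0847, 0.2281]
tool_rot: [-3.142, -0.005, 1.496]
contact_force: [0.7, 0.0, -0.8]
opening: 0.0158
time: 9.12
tool_pos: [0.5839, 0.0847, 0.2281]
tool_rot: [-3.142, -0.006, 1.496]
contact_force: [-0.2, 0.1, 0.8]
opening: 0.0159
```

```bash
python3 -m creep '[[[-12,1,0,0,0,0],[-12,1,0,0,0,0],[-12,1,0,0,0,0],[-12,1,0,0,0,0],[-10,1,0,0,0,0]]]'
python3 -m creep '[[[0,0,0,0,0,0],[0,0,0,0,0,0]]]'
```

```text
time: 9.53
tool_pos: [0.5298, 0.0887, 0.2281]
tool_rot: [3.125, -0.006, 1.495]
contact_force: [7.9, -1.3, -6.3]
opening: 0.0158
time: 9.7
tool_pos: [0.5299, 0.0887, 0.2281]
tool_rot: [3.123, -0.006, 1.495]
contact_force: [6.9, -0.7, -5.3]
opening: 0.0158
```

```bash
python3 -m creep '[[[-5,0.5,0,0,0,0],[-5,0.5,0,0,0,0],[-4,0.5,0,0,0,0],[0,0,0,0,0,0],[0,0,0,0,0,0]]]'
python3 - <<'E'
from h import *
m,P=cam('wrist'); im=viewer.read_camera('wrist'); np.save('w3.npy',P); cv2.imwrite('pics/w3f.png',im)
t=viewer.read_camera('top'); s=viewer.read_camera('scene'); cv2.imwrite('pics/top3.png',t); cv2.imwrite('pics/scene3.png',s)
print(robot.observe()['tool_pos'])
a=cv2.resize(im[150:320,180:420],(800,567)); a=cv2.convertScaleAbs(a,alpha=1.5,beta=15)
cv2.imwrite('pics/w3.png',a)
E
```

```text
time: 10.12
tool_pos: [0.5211, 0.0893, 0.228]
tool_rot: [3.111, -0.007, 1.494]
contact_force: [7.6, 0.2, -4.4]
opening: 0.016
[0.52124366 0.08925618 0.22795555]
```

View pics/w3f.png

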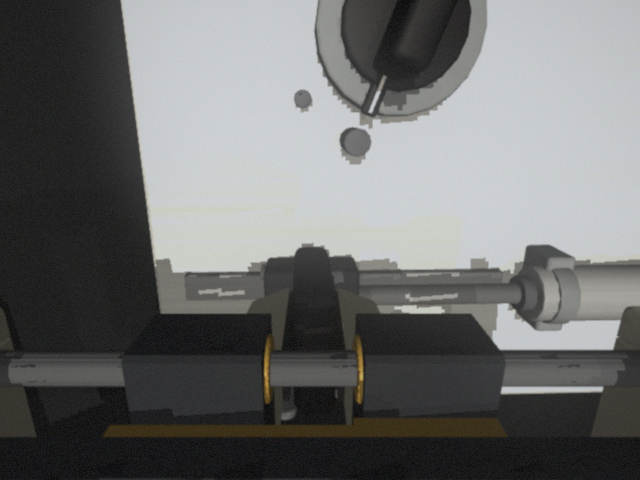

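The wrist view still shows the nose (372,110) on the pin (355,141). The carriage spans columns 265–357. The tool has tilted slightly, so the grasp point lags the TCP, and I'm computing the actual pull from it.

```bash
python3 - <<'E'
from h import *
a=-.081; d=np.array([np.cos(a),np.sin(a)])
def g(p,r): return np.array(p)+R.from_euler('xyz',r).apply([0,0,.159])
s=robot.observe()
g0=g([.5839,.0847,.2281],[-3.142,-.006,1.496]); g1=g(s['tool_pos'],s['tool_rot']); print(g0,g1,'pull by pose',d@(g0-g1)[:2])
mw=viewer.camera_model('wrist');P=np.load('w3.npy')
for u in (265,357,311): X=plane(mw,P,u,268,.04); print(X.round(4),'stand x',d@X[:2])
for n,p,z in (('clip screw',(290,410),.036),('knob',(414,40),.034),('pin',(355,141),.034)): X=plane(mw,P,*p,z); print(n,X.round(4),d@X[:2])
sc=cv2.imread('pics/scene3.png')[215:335,210:370]; t=cv2.imread('pics/top3.png')[150:280,200:345]
cv2.imwrite('pics/s3.png',np.hstack([cv2.resize(sc,(480,360)),cv2.resize(t,(320,360))]))
E
```

```text
[0.58403588 0.08564649 0.06910288] [0.52615185 0.08996431 0.0690329 ] pull by pose 0.058043601042218444
[0.507  0.1074 0.04  ] stand x 0.49660505247436354
[0.5485 0.1038 0.04  ] stand x 0.5383323296214707
[0.5277 0.1056 0.04  ] stand x 0.517390499935434
clip screw [0.5105 0.0261 0.036 ] 0.506761244493425
knob [0.5764 0.197  0.034 ] 0.5585456184182663
pin [0.5509 0.1596 0.034 ] 0.5362227915324699
```

View pics/s3.png

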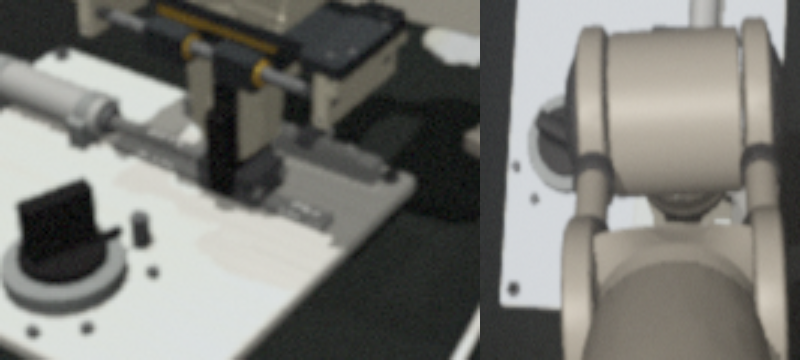

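The scene crop shows the selector nose on the tall pin and the handle held. The carriage centre and the grasp pose agree at 58 mm pulled, and both the top and wrist cameras gave 71 mm to the mark. That leaves about 13 mm.

```bash
cat > chk.py <<'E'
from h import *
d=np.array([np.cos(-.081),np.sin(-.081)]); s=robot.observe()
g=s['tool_pos']+R.from_euler('xyz',s['tool_rot']).apply([0,0,.159])
print('pull mm',1e3*d@(np.array([.58404,.08565])-g[:2]),s['tool_rot'][0],s['contact_force'],s['opening'])
E
python3 -m creep '[[[-5,0.4,0,0,0,0],[-5,0.4,0,0,0,0],[-4,0.3,0,0,0,0],[0,0,0,0,0,0],[0,0,0,0,0,0]]]'; python3 chk.py
```

```text
time: 10.68
tool_pos: [0.5133, 0.0897, 0.2279]
tool_rot: [3.098, -0.008, 1.493]
contact_force: [8.6, -0.5, -4.1]
opening: 0.0165
pull mm 63.97206812259141 3.0983793355244393 [ 8.63151848 -0.5436103  -4.11576996] 0.01649985933537123
```

```bash
python3 -m creep '[[[0,0,0,0.1,1.3,0],[0,0,0,0.1,1.3,0],[0,0,0,0,0,0],[0,0,0,0,0,0]]]'; python3 chk.py
```

```text
time: 11.02
tool_pos: [0.5196, 0.089, 0.2281]
tool_rot: [3.13, -0.009, 1.493]
contact_force: [8.0, -0.2, -6.2]
opening: 0.0156
pull mm 62.629085941485805 3.129869405017158 [ 7.95442619 -0.22847457 -6.22227632] 0.015560425793492814
```

```bash
python3 -m creep '[[[-6,0.5,0,0,0.5,0],[-6,0.4,0,0,0.5,0],[-3,0.2,0,0,0.3,0],[0,0,0,0,0,0],[0,0,0,0,0,0]]]'; python3 chk.py
```

```text
time: 11.43
tool_pos: [0.5135, 0.0895, 0.2281]
tool_rot: [3.128, -0.009, 1.493]
contact_force: [9.3, -0.3, -7.2]
opening: 0.0163
pull mm 68.42414234791784 3.127892693616234 [ 9.32507739 -0.33280462 -7.21288716] 0.01626267308761323
```

```bash
python3 -m creep '[[[-4,0.3,0,0,0.3,0],[-2,0.2,0,0,0.1,0],[0,0,0,0,0,0],[0,0,0,0,0,0]]]'; python3 chk.py; python3 - <<'E'
from h import *
m,P=cam('wrist'); im=viewer.read_camera('wrist'); np.save('w4.npy',P); cv2.imwrite('pics/w4f.png',im)
a=cv2.resize(im[225:425,220:420],(600,600),interpolation=cv2.INTER_CUBIC)
cv2.imwrite('pics/w4.png',cv2.convertScaleAbs(a,alpha=1.8,beta=25))
E
```

```text
time: 11.77
tool_pos: [0.5138, 0.0894, 0.2281]
tool_rot: [3.119, -0.009, 1.493]
contact_force: [7.8, -0.1, -7.1]
opening: 0.0159
pull mm 66.8233321663075 3.119492718573152 [ 7.76238004 -0.1277623  -7.05663315] 0.01593251544539942
```

View pics/w4.png

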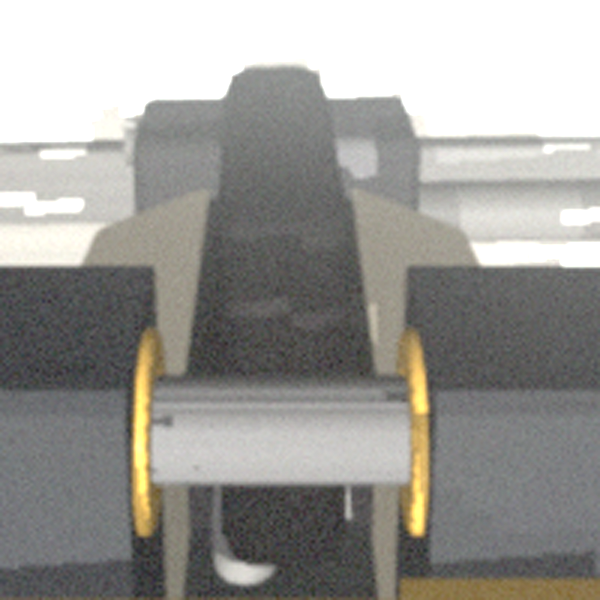

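The crop shows the carriage spanning columns 135–417, with the clip screw between the fingers at (245,570). I'm measuring both.

```bash
python3 - <<'E'
from h import *
d=np.array([np.cos(-.081),np.sin(-.081)])
mw=viewer.camera_model('wrist');P=np.load('w4.npy')
x=[d@plane(mw,P,220+u/3,225+v/3,.04)[:2] for u,v in((135,130),(417,130))]; print(x,np.mean(x),'carriage pull',.5756-np.mean(x))
print('screw',d@plane(mw,P,220+243/3,225+570/3,.03)[:2])
E
python3 -m creep '[[[-6,0.5,0,0,0.3,0]]]'; python3 chk.py
python3 -m creep '[[[-3,0.2,0,0,0,0]]]'; python3 chk.py
python3 -m creep '[[[-2,0.2,0,0,0,0]]]'; python3 chk.py
```

```text
[np.float64(0.48775784252508053), np.float64(0.5304325440036666)] 0.5090951932643736 carriage pull 0.06650480673562642
screw 0.5034955716662536
time: 11.9
tool_pos: [0.5101, 0.0897, 0.2281]
tool_rot: [3.119, -0.009, 1.493]
contact_force: [10.8, -0.7, -6.7]
opening: 0.0158
pull mm 70.49064871064496 3.1194976964454324 [10.79327557 -0.65219851 -6.66929328] 0.01578043319222154
time: 11.98
tool_pos: [0.5084, 0.0898, 0.2281]
tool_rot: [3.116, -0.01, 1.493]
contact_force: [8.3, 0.3, -7.3]
opening: 0.0162
pull mm 71.70928017383035 3.1163829288586538 [ 8.30865708  0.33793048 -7.28454192] 0.016171370444834198
time: 12.07
tool_pos: [0.5078, 0.0898, 0.228]
tool_rot: [3.113, -0.01, 1.493]
contact_force: [10.1, -0.5, -6.9]
opening: 0.016
pull mm 71.75491124784614 3.112897366675536 [10.08884527 -0.50621711 -6.89767386] 0.015991985814049547
```

Pull is 71.7 mm. Camera calls hold the last target, so I'll use them to check that it stays put and that the carriage measurement agrees.

```bash
python3 - <<'E'
from h import *
d=np.array([np.cos(-.081),np.sin(-.081)])
for i in range(22):
    im=viewer.read_camera('wrist' if i%2 else 'scene'); s=robot.observe()
    g=s['tool_pos']+R.from_euler('xyz',s['tool_rot']).apply([0,0,.159]); 
    if i%3==0: print(round(s['time'],2),round(1e3*d@(np.array([.58404,.08565])-g[:2]),2))
m,P=cam('wrist'); im=viewer.read_camera('wrist'); np.save('w5.npy',P)
a=cv2.resize(im[215:425,220:420],(570,598),interpolation=cv2.INTER_CUBIC)
cv2.imwrite('pics/w5.png',cv2.convertScaleAbs(a,alpha=1.8,beta=25))
E
```

```text
12.12 71.81
12.27 71.81
12.42 71.79
12.57 71.77
12.72 71.77
12.87 71.76
13.02 71.76
13.17 71.79
```

View pics/w5.png

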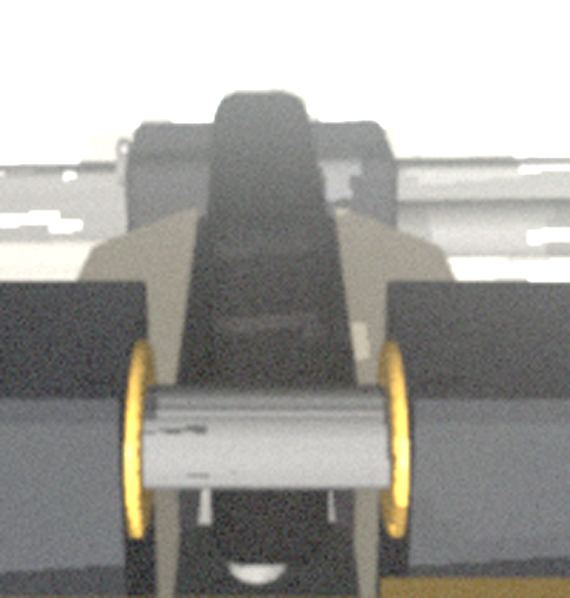

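```bash
python3 - <<'E'
from h import *
d=np.array([np.cos(-.081),np.sin(-.081)]); mw=viewer.camera_model('wrist')
P=np.load('w5.npy'); f=lambda u,v,z:d@plane(mw,P,220+u/2.85,215+v/2.848,z)[:2]
c=(f(128,155,.04)+f(397,155,.04))/2; print('carriage',c,'pull',.5756-c,'screw now',f(257,572,.03))
# screw in w2 (home view), crop (122,565)
P=np.load('w2.npy'); print('screw w2',d@plane(mw,P,225+122/4.75,180+565/4.75,.03)[:2],'idx w2',d@plane(mw,P,225+112/4.75,180+428/4.75,.034)[:2])
E
```

```text
carriage 0.5043876013710078 pull 0.0712123986289922 screw now 0.503726187765141
screw w2 0.504587713034601 idx w2 0.5046288024435412
```

The carriage stands at 0.5044. The clip index was at 0.5046 in the home view, and the clip screw reads 0.5037 now, so they agree within 1 mm. The handle is still and held, so I'm handing in.

```bash
python3 -c "
from cell import robot; print(robot.hand_in())"
```

```text
the job is handed in; nothing more can be done
None
```

I turned the selector to the tall pin and pulled the handle to the clip's index. I handed the job in at about 13 s with the gripper still holding the handle there.

- **Selector:** I turned the knob about +1.19 rad and let it spring into the +1.2 detent. The wrist and scene pictures after that showed the nose on the tall pin.
- **Pull:** I measured about 71 mm from home to the mark with two cameras. Before hand-in the tool pose gave 71.8 mm and the picture of the handle's carriage gave 71.2 mm, so the handle is within about 1 mm of the index.
- **Holding:** the handle stayed within 0.1 mm for about 1 s before hand-in. The grip was set to 40 N and the spring pulled with about 9 N.
- **Not checked directly:** while it was held, the gripper hid the pointer and index tips. The alignment comes from the carriage and the clip's screw instead.
- **Bystanders:** I planned the moves clear of the loose objects and saw no contact on the force readings. I did not measure their positions again at the end.
- **Corrections on the way:** the first grip on the handle was about 8 mm too high, so I redid it before pulling. Under the spring load the tool tilted and sagged a few millimetres, so I took the pull from the grasp point rather than the commanded moves.

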